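# Dock the board carriage of a test slide against its contact pins

## Task

On the test slide, press the black release button on the board carriage down with the fingertips and, keeping it held down, push the carriage along its rails to the end stop at the wide block with the row of brass pins; then let the button come back up so that the carriage is locked there, and move clear. Do not touch the circuit board, and do not pick up or shove any of the loose things round the slide.

Things in the scene. Friction and masses are not known exactly. Their poses are not given: they have to be found in the camera images.
- slide_base: Base plate of the test slide, fixed to the bench: aluminium, 130 (x) x 270 (y) x 8 mm; origin at the middle of its underside, on the bench top. Its y axis runs along the rails, its x axis points across them to the far side, away from the robot; z is up. It carries the carriage and the button.
- carriage (a joint): Travel of the carriage along the rails, m, positive along the base plate's +y; -0.060 and +0.060 are its two hard end stops, 0 is mid-rail. Sliding friction is about 1 to 2 N when unlocked. Locked, it has about 1 mm of play either way; it can lock at every 10 mm, the end stops included.
- carriage_mid (a point): Middle of the carriage deck's upper face, 44 mm above the bench, over the centre line of the base plate; axes parallel to the base plate's. The deck is a grey plate, 118 (x) x 96 (y) x 8 mm. The release button lies on its near part; two grey upright fences, 6 mm thick, 36 mm in x and rising 24 mm above the deck (16 mm above the button), stand either side of the button, their inner faces at y = -29 and +29 mm, and may be pushed with the fingertip.
- release_button (a joint): How far the release button is pressed, m: 0 up (locked), 0.008 fully down. The lock tooth leaves the rack from about 0.004 on. A spring returns it: about 3 N to start it, 5 N half-way, 7 N fully down. It travels along with the carriage.
- button_top (a point): Centre of the release button's upper face: a ribbed black rectangular push button, 32 (x) x 40 (y) mm, on the near part of the carriage, 33 mm nearer the robot than carriage_mid; when up, its face is 52 mm above the bench and 8 mm above the deck. It is pressed straight down. Axes parallel to the base plate's.
- test_board: The green circuit board screwed on the far part of the carriage, 55 (x) x 75 (y) x 20 mm; origin at the middle of its underside, 32 mm beyond carriage_mid and 48 mm above the bench. Its near edge is about 21 mm beyond the button's far edge. Delicate: not to be touched.
- pin_block_mid (a point): Middle of the contact block, at the height of its pins (44 mm above the bench): the wide grey block, 100 (x) x 16 (y) x 46 mm, with a row of eight brass pins along each long face, standing on the base plate at one end of the rails, 121 mm from its middle; which end varies. At that end's stop carriage_mid is 61 mm from this point.
- bumper_block_mid (a point): Middle of the plain stop at the other end of the rails, 44 mm above the bench: a narrow dark steel block, 30 x 16 x 44 mm on a 60 mm foot, with one round black rubber bumper on each face, 121 mm from the base plate's middle.
- driver: The red-handled screwdriver, 168 mm long, lying in front of the slide; loose, stands or lies on the bench; origin at the middle of its underside. A bystander, to be left alone.
- bracket: A small L-shaped metal bracket, 24 x 60 x 30 mm; loose, stands or lies on the bench; origin at the middle of its underside. A bystander, to be left alone.
- tip_cleaner: A round black tip cleaner, 58 mm across, 29 mm tall, beyond the left end of the slide; loose, stands or lies on the bench; origin at the middle of its underside. A bystander, to be left alone.
- spool: A spool of solder, 48 mm across, 45 mm tall; loose, stands or lies on the bench; origin at the middle of its underside. A bystander, to be left alone.
- flux: A small white bottle with a red pointed cap, 38 mm across, 98 mm tall; loose, stands or lies on the bench; origin at the middle of its underside. A bystander, to be left alone.
- lock: A small lock cylinder, 25 mm across, 32 mm tall, behind the slide; loose, stands or lies on the bench; origin at the middle of its underside. A bystander, to be left alone.

How it is judged:
On the way, in this order (a step that is already met when the one before it is completed fails the run):
1. the fingers press the release button, freeing the carriage (value of joint release_button above 0.0038 m and contact force between the fingers and slide_base above 0.5 N), for 0.1 s.
2. the carriage is at the end stop by the brass pins with the button still held down by the fingers (horizontal distance between carriage_mid and pin_block_mid below 0.0635 m and value of joint release_button above 0.003 m and contact force between the fingers and slide_base above 0.5 N), for 0.1 s.
At the end, for the whole second after the job is handed in: The carriage stands within 2.5 mm of its end stop at the block with the brass pins (carriage_mid less than 63.5 mm from pin_block_mid), at rest, with the release button fully up again (within 1.5 mm), so that it is locked there (horizontal distance between carriage_mid and pin_block_mid below 0.0635 m and value of joint release_button below 0.0015 m and velocity of joint carriage between -0.005 and 0.005 m/s); the robot touches nothing.
It fails at once if the fingers or arm touch the circuit board (contact force between any of the arm, the fingers and test_board above 0.5 N).
It fails at once if a loose thing round the slide is lifted, carried or shoved by more than 20 mm (distance of any of driver, bracket, tip_cleaner, spool, flux, lock from where it was at the start of the episode above 0.02 m).
It also fails if it takes over 35 s, if anything falls off the work surface, if the arm or the gripper's body presses on something with over 40 N, if the wrist force passes 120 N, or if a joint passes its speed limit or range.

## Robot

A 6-joint arm with a two-finger parallel gripper is mounted at the origin on a cart in front of the work surface, level with it; the furniture and walls round the work are solid. World frame = base frame: x ahead of the robot, y to its left, z up, the work surface at z = 0. Lengths are in m, angles in rad, forces in N, time in s.
With the tool pointing down it reaches from about 0.35 to 0.85 m from the base axis. Payload 8.1 kg.
Tool frame: the origin (TCP) lies at the centre of the arm's flange, where the gripper is bolted on; the fingertips stand 186 mm ahead of it and the grasp point (between the pads) lies 167 mm ahead of it; z points along the fingers, y is the line along which they close (so a half turn about z gives the same grasp; the last joint's range is limited). The gripper opens to 93 mm and grips with 3 to 60 N. Pads are 15 mm wide; open, the fingers measure 128 mm over their backs; the gripper's body (75 mm by 188 mm) begins 65 mm behind the grasp point.
Start: joints at [-1.25, 0.13, 1.488, -0, 1.523, -0.085], TCP at [0.237, -0.551, 0.405] pointing down, gripper open.
Joint ranges: [-2.96, 2.96], [-0.89, 2.26], [0.02, 2.5], [-1.34, 4.48], [0, 2.73], [-2.66, 2.66]. Speed limits (rad/s): [2.39, 2.39, 2.79, 3.14, 3.14, 3.14].

## Interface

Orientations are given as a rotation vector (axis times angle).
In Python, from plant import robot gives the robot as it stands.
- The arm moves only by the tool apply_moves, never from a script. Its argument "series" is a list of rows, each a list of 2 entries, a list of its own where there are three numbers: the shift along the tool's x, y, z in mm, then the turn, a rotation vector about the tool's x, y, z in rad. A call has 1 to 12 rows; each row shifts and turns the commanded pose from where the row before left it, along the tool's axes as they then stand; what a row does not reach is not made up. A row lasts 1/12 s, in which the tool goes at most 41.7 mm and 7.16 degrees, less where a joint would pass 70% of its speed; a pose out of reach is approached as far as the arm can. A call is refused whole if a number of a shift passes 41.7 or a number of a turn 0.125, either way. A call with a gripper value outside its range is refused whole. "claw" is the opening, from 0 (shut) to 1 (fully open), set as the call begins (left out, the last holds). The fingers move at their own pace and stop on an object; "newtons" is the grip in N (left out, the last holds). Time passes only in rows, so rows that do not move let the fingers close. It gives the time, the measured TCP pose, the force, the opening and the grip force at its end, in the units of the state.
- robot.read_state(): the state, without advancing time (a new reading comes with each control period).
- robot.read_camera(name): name is "scene" or "top" or "wrist"; returns (picture, depth): 480x640x3 uint8, blue, green, red; 480x640 float32, m along the optical axis (not along the pixel's ray), 0 where there is no reading.
- robot.calibration(name): a dict with "fx", "fy", "cx", "cy" (pixels), "extrinsics" (4x4, takes a point from world to camera coordinates). Camera axes: x right, y down, z forward; pixel columns grow to the right and rows downward; lengths in m; the calibration is good to about 2 mm. A picture is of the moment at which its call begins: read the wrist's pose just before it. calibration takes no time and is no camera call; for the wrist camera it gives the pose at the moment of the call.
- robot.close_job(): hands the job in; it is judged then, once.
The state is a dict: "t": time; "q": joint angles; "dq": joint speeds; "joint_torque": joint torques, N m; "tool_pos": TCP position; "orientation": TCP orientation; "force": force on the tool from outside, world axes, zero at the start; "wrist_torque": the same for the moment, N m; "opening": finger opening in m; "gripper_force": force on a finger pad.
Only numpy, scipy, OpenCV 4.12 (cv2) and the standard library are available. Lean on these libraries where they do the work, as an engineer would, in place of code of your own. Each camera call takes 0.05 s, during which the arm holds its last target. There are 200 camera calls.

## Working session

There is one attempt and no reset: what is moved stays moved. The work goes in short steps, Python scripts to look and compute and a tool call to move; the robot and the scene stay as the last step left them, time stands still between calls to the robot, and variables do not carry over. Pictures are saved under pics/ and viewed, at most 10 in all, crops included, and the job is handed in when it is done.

Besides the shell and the picture viewer there is one more tool, called as name(argument=value, ...), one argument or row to a line, values as JSON. apply_moves: Moves the arm, as the interface text tells. Its arguments: {"type":"object","properties":{"series":{"type":"array"},"claw":{"type":"number"},"newtons":{"type":"number"}},"required":["series"]}

```bash
mkdir -p pics; python3 - <<'E'
from plant import robot
import cv2,numpy as np
for n in("top","scene"):
    p,d=robot.read_camera(n); cv2.imwrite(f"pics/{n}0.png",p); np.save(f"pics/{n}0.npy",d)
    c=robot.calibration(n); print(n,c)
s=robot.read_state(); print(s)
E
```

```text
top {'fx': 513.0308356923746, 'fy': 513.0308356923746, 'cx': 317.31323280518, 'cy': 240.33241535776978, 'extrinsics': array([[ 0.01017153, -0.99930251, -0.03593108,  0.27240429],
       [-0.98769445, -0.00443224, -0.15633308,  0.45108643],
       [ 0.15606479,  0.03707907, -0.98705062,  0.83350756],
       [ 0.        ,  0.        ,  0.        ,  1.        ]])}
scene {'fx': 617.6680202667169, 'fy': 617.6680202667169, 'cx': 322.7207812888028, 'cy': 237.0814445589421, 'extrinsics': array([[-0.75089843, -0.66023873,  0.01537421,  0.50428213],
       [-0.49511277,  0.54738731, -0.6747077 ,  0.13865077],
       [ 0.4370525 , -0.51424892, -0.7379249 ,  0.95390863],
       [ 0.        ,  0.        ,  0.        ,  1.        ]])}
{'t': 0.1, 'q': array([-1.25038226e+00,  1.31125353e-01,  1.48915064e+00,  3.35627892e-06,
        1.52302814e+00, -8.53842993e-02]), 'dq': array([ 0.00038133, -0.00339711, -0.00203179,  0.00030806,  0.00025783,
        0.00012069]), 'joint_torque': array([ 1.84993034e-03, -5.61338174e+01, -4.93097162e+01,  7.70685403e-02,
        2.89735536e-02, -7.73897955e-05]), 'tool_pos': array([ 0.23681725, -0.55106694,  0.40377921]), 'orientation': array([-3.07548237e+00, -6.32719139e-01,  3.09802600e-04]), 'force': array([0.94373765, 0.31703982, 0.09882771]), 'wrist_torque': array([-0.00194351,  0.00405222,  0.00164235]), 'gripper_force': 0.0, 'opening': 0.09298770867117559}
```

View pics/top0.png

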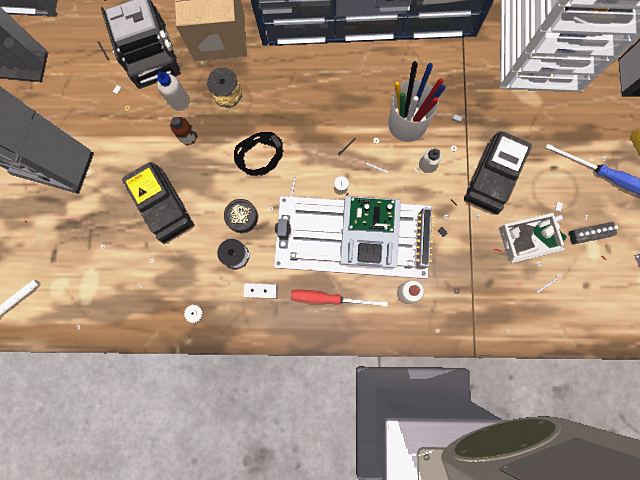

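View pics/scene0.png

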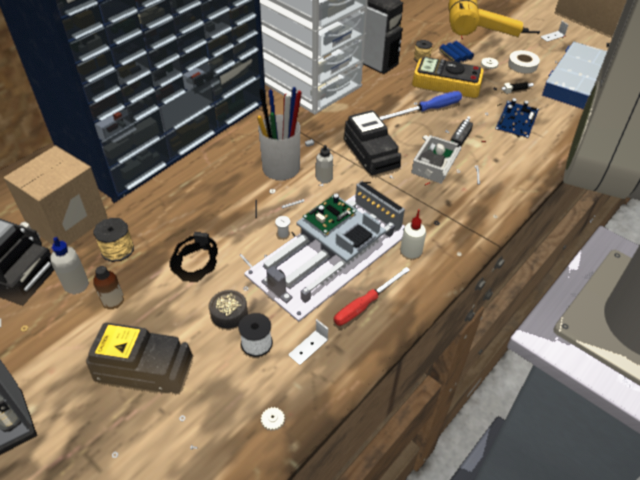

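The top view shows the pin block at the right end (424,237), the bumper at the left (283,229) and the button at about (370,252). The flux bottle (411,291) and the driver (340,298) stand in front. I'll enlarge this region and deproject it.

```bash
cat > h.py <<'E'
import numpy as np
from plant import robot
def ray(c,u,v,z):
    "intersect pixel ray with world plane z"
    E=c["extrinsics"];R=E[:3,:3];o=-R.T@E[:3,3]
    d=R.T@np.array([(u-c["cx"])/c["fx"],(v-c["cy"])/c["fy"],1]); return o+d*(z-o[2])/d[2]
def dep(c,u,v,D):
    E=c["extrinsics"];R=E[:3,:3]
    return R.T@(D*np.array([(u-c["cx"])/c["fx"],(v-c["cy"])/c["fy"],1])-E[:3,3])
E
python3 - <<'E'
from h import *
import cv2
p=cv2.imread("pics/top0.png");cv2.imwrite("pics/crop.png",cv2.resize(p[185:310,265:445],None,fx=4.4,fy=4.4,interpolation=2))
c=robot.calibration("top");d=np.load("pics/top0.npy")
for u,v in[(370,252),(350,262),(283,229),(424,237),(411,291),(370,216),(300,240)]: print(u,v,dep(c,u,v,d[v,u]).round(4))
for u,v in[(283,197),(433,208),(429,277),(275,267)]: print(u,v,ray(c,u,v,.008).round(4))
E
```

```text
370 252 [0.428  0.1871 0.0517]
350 262 [0.4113 0.2203 0.0487]
283 229 [0.4663 0.3335 0.0523]
424 237 [0.4536 0.0972 0.0525]
411 291 [0.3623 0.1235 0.0741]
370 216 [0.4902 0.1865 0.0473]
300 240 [0.4555 0.308  0.003 ]
283 197 [0.5327 0.3394 0.008 ]
433 208 [0.5131 0.0726 0.008 ]
429 277 [0.3907 0.0825 0.008 ]
275 267 [0.4064 0.3509 0.008 ]
```

View pics/crop.png

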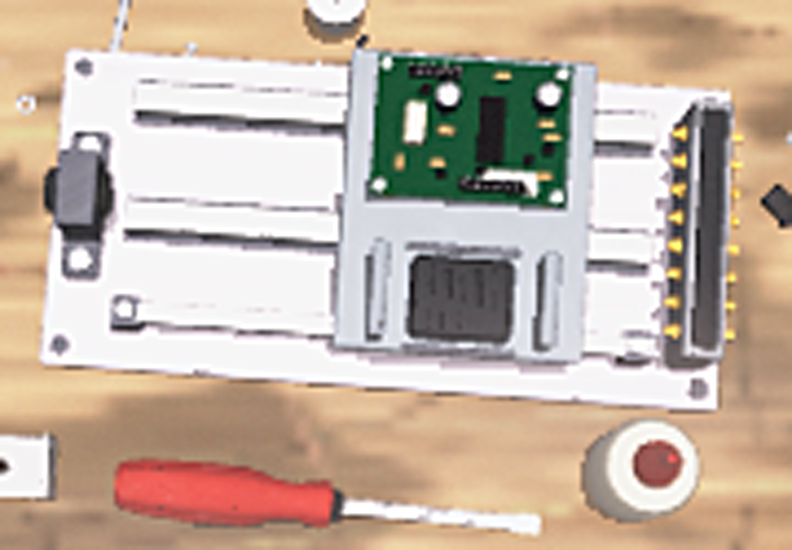

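```bash
python3 - <<'E'
from h import *
from scipy.spatial.transform import Rotation as Ro
c=robot.calibration("top")
f=lambda pts,z:np.array([ray(c,265+a/4.4,185+b/4.4,z)for a,b in pts])
B=f([(67,52),(730,92),(717,408),(42,362)],.008);K=f([(412,255),(515,260),(513,343),(408,338)],.052)
P=f([(718,100),(690,355)],.054)
print(B.round(4),B.mean(0),"\n",K.round(4),K.mean(0))
print(np.linalg.norm(B-np.roll(B,1,0),axis=1),np.linalg.norm(K-np.roll(K,1,0),axis=1))
y=(B[0]+B[3]-B[1]-B[2])/2;x=(B[0]+B[1]-B[2]-B[3])/2
print("yaw",np.degrees([np.arctan2(-y[0],y[1]),np.arctan2(x[1],x[0])]))
y/=np.linalg.norm(y);print("travel",(K.mean(0)-B.mean(0))@y)
s=robot.read_state();print(Ro.from_rotvec(s["orientation"]).as_matrix().round(3))
E
```

```text
[[0.533  0.3444 0.008 ]
 [0.5169 0.0761 0.008 ]
 [0.3894 0.0843 0.008 ]
 [0.4059 0.3517 0.008 ]] [0.46130374 0.21412947 0.008     ] 
 [[0.4431 0.206  0.052 ]
 [0.4414 0.167  0.052 ]
 [0.4097 0.168  0.052 ]
 [0.4113 0.2076 0.052 ]] [0.42636847 0.18714753 0.052     ]
[0.12733679 0.26875067 0.1277011  0.26788934] [0.03181595 0.03906088 0.03171619 0.03959027]
yaw [-3.48978778 -3.47439439]
travel -0.029058444852272058
[[ 0.919  0.395 -0.001]
 [ 0.395 -0.919  0.002]
 [ 0.    -0.002 -1.   ]]
```

apply_moves(
  series=[
    [[0, 0, 0], [0, 0, 0.117]],
    [[0, 0, 0], [0, 0, 0.117]],
    [[0, 0, 0], [0, 0, 0.117]],
    [[0, 0, 0], [0, 0, 0.117]],
    [[20, -34, 0], [0, 0, 0]],
    [[20, -34, 0], [0, 0, 0]],
    [[20, -34, 0], [0, 0, 0]],
    [[20, -34, 0], [0, 0, 0]],
    [[20, -34, 0], [0, 0, 0]],
    [[20, -34, 0], [0, 0, 0]],
  ],
  claw=0,
)

```text
t: 0.93
tool_pos: [0.3698, -0.3534, 0.4043]
orientation: [-3.14, 0.098, 0.001]
force: [0.7, -0.1, -0.0]
opening: 0.0311
gripper_force: 0.0
```

apply_moves(
  series=[
    [[2, -40, 0], [0, 0, 0]],
    [[2, -40, 0], [0, 0, 0]],
    [[2, -40, 0], [0, 0, 0]],
    [[2, -40, 0], [0, 0, 0]],
    [[2, -40, 0], [0, 0, 0]],
    [[2, -40, 0], [0, 0, 0]],
    [[2, -40, 0], [0, 0, 0]],
    [[2, -40, 0], [0, 0, 0]],
    [[2, -40, 0], [0, 0, 0]],
    [[2, -40, 0], [0, 0, 0]],
    [[0, 0, 0], [0, 0, 0]],
  ],
)

```text
t: 1.85
tool_pos: [0.4138, 0.0488, 0.4045]
orientation: [-3.138, 0.086, 0.0]
force: [0.9, -0.0, 0.1]
opening: 0.0003
gripper_force: 0.0
```

```bash
cat >> h.py <<'E'
from scipy.spatial.transform import Rotation as Ro
def to(x,y,z):
    s=robot.read_state();M=Ro.from_rotvec(s["orientation"]).as_matrix()
    print("t",s["t"],"pos",s["tool_pos"].round(4),"F",s["force"].round(2),"open",round(s["opening"],4))
    print("yaw",np.degrees(np.arctan2(M[1,0],M[0,0])).round(2),"z",M[:,2].round(4),"q6",s["q"][5].round(2))
    print("tool shift mm",(M.T@(np.array([x,y,z])-s["tool_pos"])*1e3).round(1))
E
python3 -c "
from h import *
to(.4264,.1871,.25)"
```

```text
t 1.85 pos [0.4138 0.0488 0.4045] F [ 0.89 -0.01  0.09] open 0.0003
yaw -3.15 z [-1.0e-04  2.9e-03 -1.0e+00] q6 1.62
tool shift mm [   5.  -138.3  154.9]
```

apply_moves(
  series=[
    [[1, -28, 17], [0, 0, 0.003]],
    [[1, -28, 17], [0, 0, 0.003]],
    [[1, -28, 17], [0, 0, 0]],
    [[1, -28, 17], [0, 0, 0]],
    [[1, -26, 17], [0, 0, 0]],
    [[0, 0, 0], [0, 0, 0]],
    [[0, 0, 0], [0, 0, 0]],
  ],
)

```text
t: 2.43
tool_pos: [0.4276, 0.1806, 0.3181]
orientation: [3.139, -0.103, -0.006]
force: [0.3, 0.0, 0.8]
opening: 0.0007
gripper_force: 0.0
```

```bash
python3 -c "
from h import *
import cv2
to(.4264,.1871,.25)
c=robot.calibration('wrist');p,d=robot.read_camera('wrist');cv2.imwrite('pics/w1.png',p)
print(c);np.savez('pics/w1',d=d,**c)"
```

```text
t 2.4333 pos [0.4276 0.1806 0.3181] F [0.33 0.   0.82] open 0.0007
yaw -3.77 z [-0.0036 -0.0013 -1.    ] q6 1.93
tool shift mm [-1.4 -6.5 68.1]
{'fx': 374.9670856702726, 'fy': 374.9670856702726, 'cx': 319.8640244796444, 'cy': 236.15563618320743, 'extrinsics': array([[-0.06628779, -0.99779816,  0.00218305,  0.20790317],
       [-0.96015835,  0.06438219,  0.2719391 ,  0.3892884 ],
       [-0.27148088,  0.01593016, -0.96231199,  0.42075146],
       [ 0.        ,  0.        ,  0.        ,  1.        ]])}
```

View pics/w1.png

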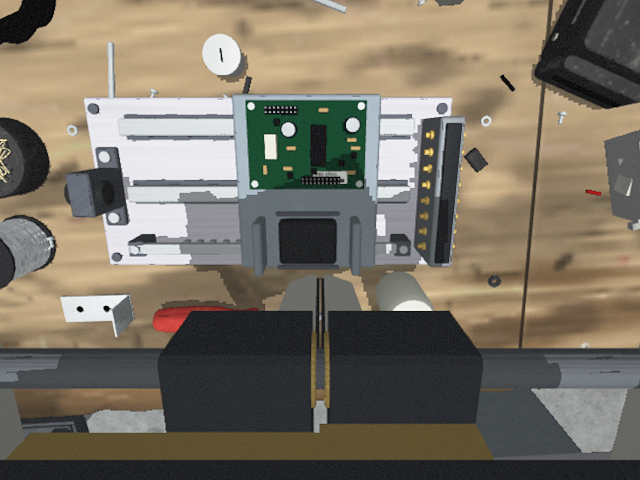

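The wrist view shows the button top face at about (280–336, 218–263), centre (308,240), with the fences at u≈260 and 356 and the closed fingertips at (320,280).

```bash
python3 -c "
from h import *
w=np.load('pics/w1.npz');c={k:w[k] for k in w}
K=np.array([ray(c,u,v,.052) for u,v in[(280,218),(336,217),(337,263),(281,263)]]);print(K.round(4),K.mean(0).round(4))
print(dep(c,308,240,w['d'][240,308]))
k=K.mean(0);to(k[0],k[1],.186+.056)"
```

```text
[[0.4467 0.2057 0.052 ]
 [0.4449 0.168  0.052 ]
 [0.412  0.1691 0.052 ]
 [0.4146 0.2081 0.052 ]] [0.4296 0.1877 0.052 ]
[0.43024056 0.18801956 0.0527049 ]
t 2.4833 pos [0.4281 0.18   0.3192] F [-0.38  0.6  -0.03] open 0.0004
yaw -3.84 z [-0.0016 -0.001  -1.    ] q6 1.93
tool shift mm [ 1.1 -7.9 77.2]
```

apply_moves(
  series=[
    [[-0.5, -4, 15], [0, 0, 0]],
    [[-0.5, -3.5, 15], [0, 0, 0]],
    [[0, 0, 15], [0, 0, 0]],
    [[0, 0, 15], [0, 0, 0]],
    [[0, 0, 12], [0, 0, 0]],
    [[0, 0, 0], [0, 0, 0]],
    [[0, 0, 0], [0, 0, 0]],
    [[0, 0, 0], [0, 0, 0]],
  ],
)

```text
t: 3.15
tool_pos: [0.4286, 0.1872, 0.2492]
orientation: [-3.139, 0.109, -0.003]
force: [-0.6, 0.1, 0.1]
opening: 0.0008
gripper_force: 0.0
```

```bash
python3 -c "
from h import *
import cv2
to(.4275,.1875,.186+.047)
p,d=robot.read_camera('wrist');cv2.imwrite('pics/w2.png',p)"
```

```text
t 3.15 pos [0.4286 0.1872 0.2492] F [-0.58  0.11  0.14] open 0.0008
yaw -3.97 z [ 1.9e-03  5.0e-04 -1.0e+00] q6 1.94
tool shift mm [-1.1 -0.2 16.2]
```

View pics/w2.png

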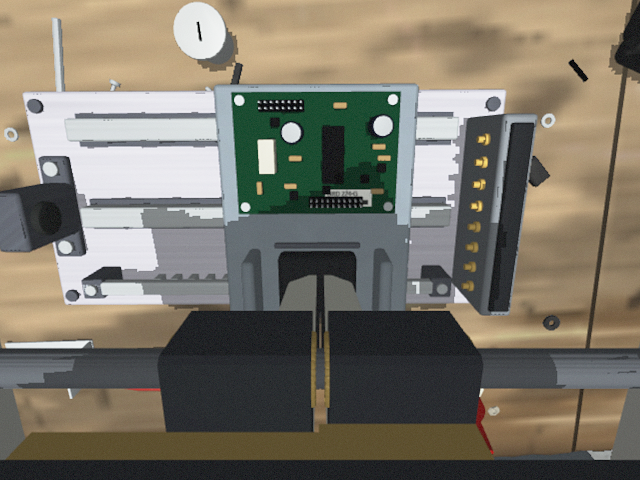

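Fingertips are centred over the button, between the fences and clear of the board.

apply_moves(
  series=[
    [[-0.5, 0, 5], [0, 0, 0]],
    [[0, 0, 5], [0, 0, 0]],
    [[0, 0, 2], [0, 0, 0]],
    [[0, 0, 2], [0, 0, 0]],
    [[0, 0, 2], [0, 0, 0]],
    [[0, 0, 1], [0, 0, 0]],
    [[0, 0, 0], [0, 0, 0]],
    [[0, 0, 0], [0, 0, 0]],
    [[0, 0, 0], [0, 0, 0]],
  ],
)

```text
t: 3.95
tool_pos: [0.4277, 0.1879, 0.2313]
orientation: [-3.14, 0.107, -0.002]
force: [0.8, -0.8, 6.6]
opening: 0.0004
gripper_force: 3.1
```

apply_moves(
  series=[
    [[0, 2, 0], [0, 0, 0]],
    [[0, 3, 0], [0, 0, 0]],
    [[0, 3, 0], [0, 0, 0]],
    [[0, 3, 0], [0, 0, 0]],
    [[0, 3, 0], [0, 0, 0]],
    [[0, 3, 0], [0, 0, 0]],
    [[0, 3, 0], [0, 0, 0]],
    [[0, 3, 0], [0, 0, 0]],
    [[0, 2, 0], [0, 0, 0]],
    [[0, 0, 0], [0, 0, 0]],
    [[0, 0, 0], [0, 0, 0]],
  ],
)

```text
t: 4.87
tool_pos: [0.426, 0.1629, 0.2314]
orientation: [-3.14, 0.107, -0.002]
force: [1.0, -0.6, 5.8]
opening: 0.0005
gripper_force: 3.0
```

```bash
python3 -c "
from h import *
import cv2
to(.4275,.1575,.186+.047)
p,d=robot.read_camera('wrist');cv2.imwrite('pics/w3.png',p)"
```

```text
t 4.8667 pos [0.426  0.1629 0.2314] F [ 1.02 -0.55  5.81] open 0.0005
yaw -3.91 z [ 1.3e-03  1.0e-04 -1.0e+00] q6 1.89
tool shift mm [ 1.8  5.2 -1.6]
```

View pics/w3.png

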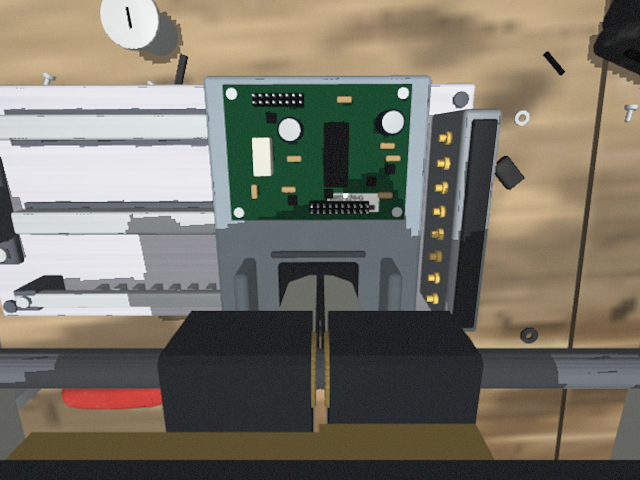

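The carriage (deck edge at u≈430) is moving with the fingers, which are still centred on the button at (320,285). The last few mm to the stop remain.

apply_moves(
  series=[
    [[0, 2, 0], [0, 0, 0]],
    [[0, 2, 0], [0, 0, 0]],
    [[0, 2, 0], [0, 0, 0]],
    [[0, 2, 0], [0, 0, 0]],
    [[0, 0, 0], [0, 0, 0]],
    [[0, 0, 0], [0, 0, 0]],
    [[0, 0, 0], [0, 0, 0]],
  ],
)

```text
t: 5.5
tool_pos: [0.4256, 0.1554, 0.2316]
orientation: [-3.138, 0.107, -0.003]
force: [-0.3, 2.6, 6.6]
opening: 0.0005
gripper_force: 3.0
```

apply_moves(
  series=[
    [[0, 1, 0], [0, 0, 0]],
    [[0, 1, 0], [0, 0, 0]],
    [[0, 0, 0], [0, 0, 0]],
    [[0, 0, 0], [0, 0, 0]],
    [[0, 0, 0], [0, 0, 0]],
  ],
)

```text
t: 5.92
tool_pos: [0.4254, 0.1536, 0.2316]
orientation: [-3.138, 0.107, -0.003]
force: [0.6, 3.9, 5.7]
opening: 0.0004
gripper_force: 3.0
```

```bash
python3 -c "
from h import *
import cv2
to(.4275,.1575,.186+.047)
p,d=robot.read_camera('wrist');cv2.imwrite('pics/w4.png',p)
c=robot.calibration('wrist');np.savez('pics/w4',d=d,**c)"
```

```text
t 5.9167 pos [0.4254 0.1536 0.2316] F [0.57 3.92 5.73] open 0.0004
yaw -3.89 z [ 0.0018  0.0019 -1.    ] q6 1.87
tool shift mm [ 1.8 -4.  -1.4]
```

View pics/w4.png

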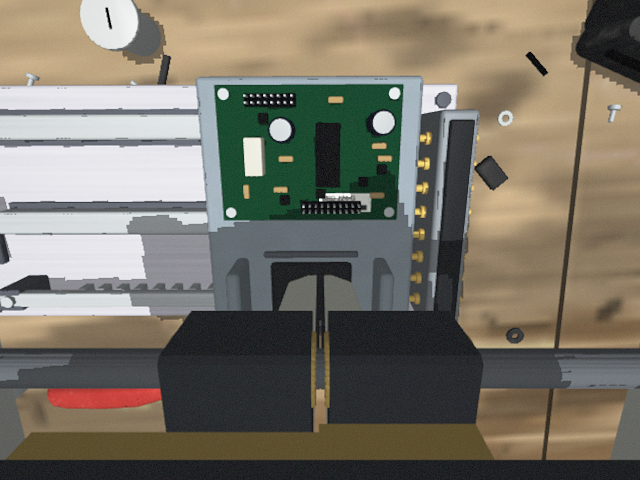

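```bash
python3 -c "
from h import *
w=np.load('pics/w4.npz');c={k:w[k] for k in w}
y=np.array([.061,.998,0])
a,b=ray(c,198,77,.044),ray(c,422,78,.044)
p,q=ray(c,446,119,.054),ray(c,473,121,.054)
print(a,b,(a-b)@y,p,q,(p-q)@y)
print('deck mid to block mid',((a+b)/2-(p+q)/2)@y)
B=np.array([.4613,.2141,.008]);print('travel',((a+b)/2-B)@y)"
```

```text
[0.52539177 0.19801541 0.044     ] [0.51858559 0.1047747  0.044     ] 0.09346941175916351 [0.50139043 0.09765482 0.054     ] [0.49986858 0.08676095 0.054     ] 0.010964916552522734
deck mid to block mid 0.06037170502227147
travel -0.058877525861434216
```

The carriage is at the stop: 60.4 mm measured against 61 nominal. Now lift straight up and clear.

apply_moves(
  series=[
    [[0, 0, -2], [0, 0, 0]],
    [[0, 0, -2], [0, 0, 0]],
    [[0, 0, -3], [0, 0, 0]],
    [[0, 0, -5], [0, 0, 0]],
    [[0, 0, -15], [0, 0, 0]],
    [[0, 0, -20], [0, 0, 0]],
    [[0, 0, -20], [0, 0, 0]],
    [[0, 0, -20], [0, 0, 0]],
    [[0, 0, -10], [0, 0, 0]],
    [[0, 0, 0], [0, 0, 0]],
    [[0, 0, 0], [0, 0, 0]],
    [[0, 0, 0], [0, 0, 0]],
  ],
)

```text
t: 6.97
tool_pos: [0.4244, 0.1527, 0.3262]
orientation: [3.139, -0.107, -0.004]
force: [-0.2, 0.2, 0.3]
opening: 0.0003
gripper_force: 0.0
```

```bash
python3 -c "
from h import *
import cv2
to(.4275,.1575,.3)
p,d=robot.read_camera('wrist');cv2.imwrite('pics/w5.png',p)
c=robot.calibration('wrist');E=c['extrinsics']
uv=E[:3,:3]@np.array([.426,.157,.052])+E[:3,3];u=int(c['fx']*uv[0]/uv[2]+c['cx']);v=int(c['fy']*uv[1]/uv[2]+c['cy'])
print(u,v,dep(c,u,v,d[v,u]),np.median([dep(c,i,j,d[j,i])[2] for i in range(u-12,u+12) for j in range(v-8,v+8)]))"
```

```text
t 6.9667 pos [0.4244 0.1527 0.3262] F [-0.23  0.17  0.32] open 0.0003
yaw -3.91 z [-2.3e-03 -6.0e-04 -1.0e+00] q6 1.87
tool shift mm [ 2.9 -5.  26.2]
313 237 [0.42651268 0.15700744 0.05157153] 0.05292789711278274
```

View pics/w5.png

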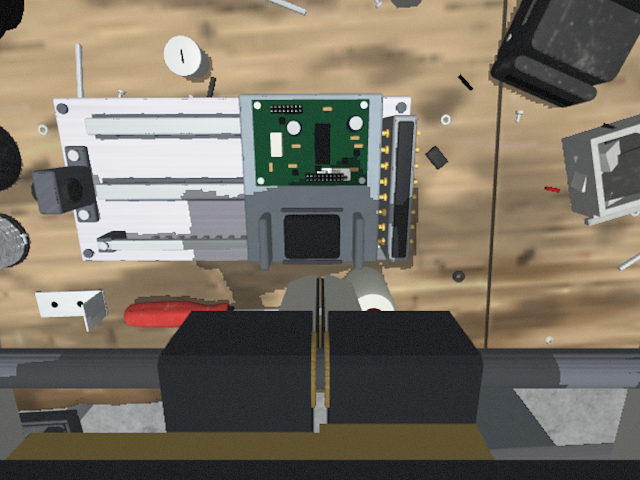

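The button is up (face at 52–53 mm), the carriage is against the pins, and the arm is clear.

```bash
python3 -c "
from plant import robot
print(robot.close_job())"
```

```text
the job is handed in; nothing more can be done
None
```

I pushed the carriage to the end stop at the brass pins (60.4 mm measured, 61 nominal) and let the button back up (face at 52–53 mm), so it should be locked there. The arm is clear, and I handed the job in at about 7 s; no verdict was returned.

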